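Nest the sweet pans on the reception counter

TASK

The guests have emptied the three copper sweet pans: nest them for the kitchen, the medium pan in the large one, which stays where it stands on its round wooden board, then the small pan in the medium one. Fan the handles like a hand of cards: each handle turned about 45 degrees from the one below, both turned the same way round (either way will do), so that each can be taken on its own. Lower each pan in until it stands upright on the floor of the one below; do not drop it in.

Things in the scene. Friction and masses are not known exactly. Their poses are not given: they have to be found in the camera images.
- large_pan: largest copper pan: round, open, 100 mm across, 42 mm high, wall and floor 3 mm thick. Level brass bar handle 10 mm wide, 10 mm thick, mid-line 36 mm above the underside, out to 130 mm from the pan's axis. 0.35 kg, loose on a wooden board 170 mm across, 6 mm thick; handle roughly towards the robot. Origin: centre of underside; x along the handle, outwards; z up.
- medium_pan: medium copper pan: round, open, 72 mm across, 46 mm high, wall and floor 3 mm thick. Level brass bar handle 10 mm wide, 10 mm thick, mid-line 52 mm above the underside, out to 130 mm from the pan's axis. 0.15 kg, mostly in the bowl; starts to one side. Standing in the large pan: underside 3 mm above that one's, 11 mm play all round. Origin: centre of underside; x along the handle, outwards; z up.
- small_pan: smallest copper pan: round, open, 46 mm across, 50 mm high, wall and floor 3 mm thick. Level brass bar handle 10 mm wide, 10 mm thick, mid-line 64 mm above the underside, out to 130 mm from the pan's axis. 0.10 kg, mostly in the bowl; starts to the other side. Standing in the medium pan: underside 3 mm above that one's, 10 mm play all round. Origin: centre of underside; x along the handle, outwards; z up.
- medium_pan_handle (a point): point on the mid-line of the medium pan's handle bar, 90 mm from the pan's axis and 52 mm above its underside: a good place to pinch the bar from above (10 mm wide); axes as the pan's.
- small_pan_handle (a point): point on the mid-line of the small pan's handle bar, 90 mm from the pan's axis and 64 mm above its underside: a good place to pinch the bar from above (10 mm wide); axes as the pan's.
There are look-alikes about, which are no part of the job. What is shaped like the medium_pan but blue is not meant.

How it is judged (in metres and radians):
On the way, in this order (a step that is already met when the one before it is completed fails the run):
1. the medium pan is lowered, held, into the large pan: still in the fingers with its underside less than 20 mm above the large pan's and the axes within 18 mm (contact force between the fingers and medium_pan above 0.3 N and horizontal distance between medium_pan and large_pan below 0.018 m and z of medium_pan in the frame of large_pan below 0.02 m), for 0.05 s.
2. the small pan is lowered, held, into the medium pan in the same way (contact force between the fingers and small_pan above 0.3 N and horizontal distance between small_pan and medium_pan below 0.018 m and z of small_pan in the frame of medium_pan below 0.02 m and horizontal distance between medium_pan and large_pan below 0.018 m and z of medium_pan in the frame of large_pan below 0.009 m), for 0.05 s.
At the end, for the whole second after the job is handed in: Medium pan stands in the large, small in the medium (undersides under 9 mm apart, axes within 18 mm), upright within 8 degrees, at rest; each handle is 20 to 75 degrees from the one below, both the same way round; the large pan is within 30 mm of its start (horizontal distance between medium_pan and large_pan below 0.018 m and z of medium_pan in the frame of large_pan below 0.009 m and horizontal distance between small_pan and medium_pan below 0.018 m and z of small_pan in the frame of medium_pan below 0.009 m and angle between each of large_pan, medium_pan, small_pan's own z axis and vertical below 0.15 rad and linear speed of each of large_pan, medium_pan, small_pan below 0.02 m/s and angular speed of each of large_pan, medium_pan, small_pan below 0.2 rad/s and distance of large_pan from where it was at the start of the episode below 0.03 m and ((angle between the x axis of medium_pan and the x axis of large_pan, either way round between 0.35 and 1.31 rad and x of medium_pan_handle in the frame of large_pan above 0.005 m and y of medium_pan_handle in the frame of large_pan above 0.012 m and angle between the x axis of small_pan and the x axis of medium_pan, either way round between 0.35 and 1.31 rad and x of small_pan_handle in the frame of medium_pan above 0.005 m and y of small_pan_handle in the frame of medium_pan above 0.012 m) or (angle between the x axis of medium_pan and the x axis of large_pan, either way round between 0.35 and 1.31 rad and x of medium_pan_handle in the frame of large_pan above 0.005 m and y of medium_pan_handle in the frame of large_pan below -0.012 m and angle between the x axis of small_pan and the x axis of medium_pan, either way round between 0.35 and 1.31 rad and x of small_pan_handle in the frame of medium_pan above 0.005 m and y of small_pan_handle in the frame of medium_pan below -0.012 m))); the robot touches nothing.
It also fails if it takes over 58 s, if anything falls off the work surface, if the arm or the gripper's body presses on something with over 40 N, if the wrist force passes 120 N, or if a joint passes its speed limit or range.

ROBOT

A 7-joint arm with a two-finger parallel gripper is mounted at the origin on the work surface. World frame = base frame: x ahead of the robot, y to its left, z up, the work surface at z = 0. Lengths are in mm, angles in rad, forces in N, time in s.
With the tool pointing down it reaches from about 425 to 825 mm from the base axis. Payload 3.6 kg.
Tool frame: the origin (TCP) lies on the centre line of the jaws, within the pads' length; the fingertips stand 17 mm ahead of it and the grasp point (between the pads) lies 2 mm behind it; x points along the fingers, y is the direction in which the jaws open and shut, and the axes are right-handed (so a half turn about x gives the same grasp; the last joint's range is limited). The gripper opens to 85 mm and grips with 20 to 120 N. Pads are 22 mm wide; open, the fingers measure 114 mm over their backs; the gripper's body (76 mm by 85 mm) begins 54 mm behind the grasp point. The pads swing forward as they close: fully open they stand 13 mm farther back than shut.
Start: joints at [1.278, 0.615, -0.013, 1.423, 0.008, 1.103, -0.04], TCP at [170.755, -627.142, 248.297] pointing down, gripper open.
Joint ranges: [-3.12, 3.12], [-0.3, 2.06], [-1.34, 1.32], [0.26, 2.42], [-1.36, 4.5], [0.01, 1.98], [-2.84, 2.84]. Speed limits (rad/s): [2.79, 2.79, 3.14, 3.14, 3.14, 3.14, 3.14].

INTERFACE

Orientations are given as a 3x3 rotation matrix whose columns are the frame's x, y, z axes.
In Python, from rig import env, eyes, job gives the robot as it stands. The module is installed in compiled form; this text tells all that it offers.
- The arm moves only by the tool drive_tool, never from a script. Its argument "motion" is a list of rows, each an object of numbers: "dx", "dy", "dz": the shift along the tool's x, y, z in mm; "twist": the turn about the tool's x in rad. In form: [{"dx": .., "dy": .., "dz": .., "twist": ..}, ...]. A call has 1 to 20 rows; each row shifts and turns the pose as measured when the row begins, along the tool's axes as they then stand; what a row does not reach is not made up. A row lasts 1/12 s, in which the tool goes at most 41.7 mm and 7.16 degrees, less where a joint would pass 70% of its speed; a pose out of reach is approached as far as the arm can. A call is refused whole if a number of a shift passes 41.7 or a number of a turn 0.125, either way. A call with a gripper value outside its range is refused whole. "fingers" is the finger opening in mm, from 0 to 85.4, set as the call begins (left out, the last holds). The fingers move at their own pace and stop on an object; "newtons" is the grip in N (left out, the last holds). Time passes only in rows, so rows that do not move let the fingers close. It gives the time, the measured TCP pose, the force and the opening at its end, in the units of the state.
- env.state(): the state, without advancing time (a new reading comes with each control period).
- eyes.capture(name): name is "side" or "top"; returns a dict with "pixels" (400x640x3 uint8, red, green, blue), "vfov" (degrees; the focal length in pixels is half the picture's height over the tangent of half this angle, whatever the lens; pixels are square), "cx", "cy" (the principal point, pixels), "T" (4x4, takes a point from camera to world coordinates). Camera axes: x right, y down, z forward; pixel columns grow to the right and rows downward; lengths in mm; the calibration is good to about 2 mm. A picture is of the moment at which its call begins. There is no depth.
- job.sign_off(): hands the job in, once; it reports no verdict.
The state is a dict: "clock": time; "joint_pos": joint angles; "qd": joint speeds; "effort": joint torques, N m; "position": TCP position; "orientation": TCP orientation; "ft_force": force on the tool from outside, world axes, zero at the start; "wrist_torque": the same for the moment, N m; "grip_width": opening from 0.0 (shut) to 1.0 (fully open).
Only numpy, scipy, OpenCV 4.12 (cv2) and the standard library are available. Lean on these libraries where they do the work, as an engineer would, in place of code of your own. Each camera call takes 0.05 s, during which the arm holds its last target. There are 200 camera calls.

## Working session

There is one attempt and no reset: what is moved stays moved. The work goes in short steps, Python scripts to look and compute and a tool call to move; the robot and the scene stay as the last step left them, time stands still between calls to the robot, and variables do not carry over. Pictures are saved under pics/ and viewed, about 8 in all and at most 12, crops included, and the job is handed in when it is done.

Besides the shell and the picture viewer there is one more tool, called as name(argument=value, ...) on one line, values as JSON. drive_tool: Moves the arm, as the interface text tells. Its arguments: {"type":"object","properties":{"motion":{"type":"array","items":{"type":"object","properties":{"dx":{"type":"number"},"dy":{"type":"number"},"dz":{"type":"number"},"twist":{"type":"number"}}}},"fingers":{"type":"number"},"newtons":{"type":"number"}},"required":["motion"]}

```bash
mkdir -p pics
python3 - <<'E'
from rig import env, eyes, job
import cv2, numpy as np
for n in ("top","side"):
    c=eyes.capture(n); cv2.imwrite(f"pics/{n}0.png",c["pixels"][:,:,::-1]); print(n,c["vfov"],c["cx"],c["cy"],np.round(c["T"],3).tolist())
s=env.state(); print(s["clock"],np.round(s["orientation"],3).tolist(),s["position"],s["ft_force"])
E
```

```text
top 42.85457889162718 320.8577169411585 202.07894584458845 [[0.009, -0.999, 0.046, 465.304], [-1.0, -0.009, 0.001, -3.796], [-0.0, -0.046, -0.999, 1292.087], [0.0, 0.0, 0.0, 1.0]]
side 54.62528514267939 315.32876665380536 194.30169027961583 [[-0.688, -0.377, 0.621, 18.873], [-0.726, 0.382, -0.572, 484.129], [-0.022, -0.844, -0.536, 511.863], [0.0, 0.0, 0.0, 1.0]]
0.1 [[-0.001, 0.263, -0.965], [0.002, -0.965, -0.263], [-1.0, -0.002, 0.0]] [ 170.58434165 -626.53316399  247.22338071] [-0.99497086  0.29368669 -0.16877986]
```

View pics/top0.png

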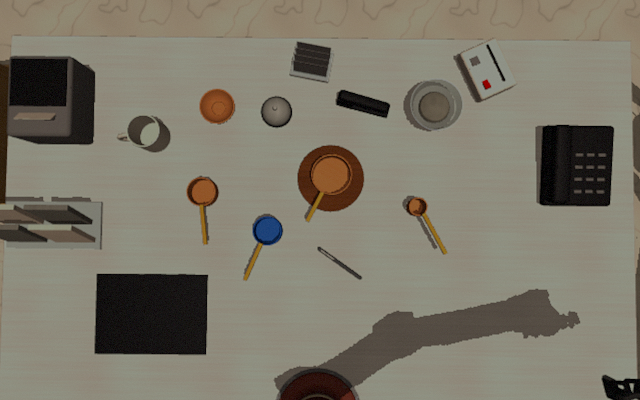

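View pics/side0.png

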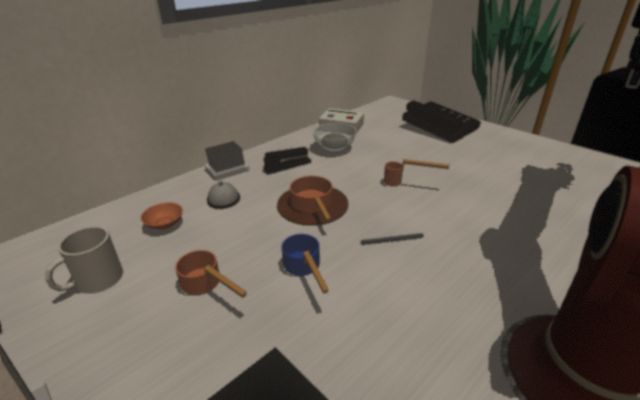

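The top view shows these candidates:
- **Copper pans with handles:** (203,191), the larger of the two loose ones, and (417,206), the smallest. The large pan stands on its round board at (330,174).
- **Look-alikes:** the blue pan at (267,229) and the handleless orange bowl at (217,105).

By colour, size and handle, medium is (203,191) and small is (417,206). I'll measure them and check an enlarged crop.

```bash
cat > h.py <<'E'
from rig import env, eyes, job
import cv2, numpy as np
def cap(n): 
    c=eyes.capture(n); c["f"]=200/np.tan(np.radians(c["vfov"])/2); return c
def plane(c,uv,z):
    uv=np.atleast_2d(uv).astype(float); T=c["T"]
    d=np.c_[(uv[:,0]-c["cx"])/c["f"],(uv[:,1]-c["cy"])/c["f"],np.ones(len(uv))]@T[:3,:3].T
    return (T[:3,3]+d*((z-T[2,3])/d[:,2])[:,None])[:,:2]
def proj(c,p):
    q=np.linalg.inv(c["T"])@np.append(p,1); return q[:2]/q[2]*c["f"]+[c["cx"],c["cy"]]
def masks(c):
    hsv=cv2.cvtColor(c["pixels"],cv2.COLOR_RGB2HSV); h,s,v=hsv[...,0],hsv[...,1].astype(int),hsv[...,2]
    return hsv,(h>=15)&(h<30)&(s>130)&(v>70),(h<15)&(s>120)&(v>105)
def comp(m,x0,y0,x1,y1):
    w=np.zeros(m.shape,np.uint8); w[y0:y1,x0:x1]=m[y0:y1,x0:x1]
    n,l,st,_=cv2.connectedComponentsWithStats(w); i=1+np.argmax(st[1:,4]); v,u=np.nonzero(l==i); return np.c_[u,v]+0.0
def line(c,uv,z):
    P=plane(c,uv,z); m=P.mean(0); d=np.linalg.svd(P-m)[2][0]; t=(P-m)@d; return m,d,t.min(),t.max()
E
python3 - <<'E'
from h import *
c=cap("top"); hsv,hm,cm=masks(c)
for p in [(190,203),(225,205),(174,330),(195,322),(150,310),(206,417),(230,432),(215,316)]: print(p,hsv[p])
for n,b,zt,zr in [("L",(300,145,362,225),47,48),("M",(180,170,222,250),57,46),("S",(402,192,450,258),69,50)]:
    H=comp(hm,*b); C=comp(cm,*b)
    m,d,a,e=line(c,H,zt)
    hull=cv2.convexHull(C.astype(np.float32))[:,0]; (u,v),r=cv2.minEnclosingCircle(hull)
    ctr=plane(c,(u,v),zr)[0]; rr=np.linalg.norm(plane(c,(u+r,v),zr)[0]-ctr)
    if d@(m-ctr)<0: d,a,e=-d,-e,-a
    tip=m+d*max(a,e); ax=tip-130*d
    print(n,len(H),len(C),"ctr",ctr.round(1),"r",rr.round(1),"tip",tip.round(1),"axis from tip",ax.round(1),"ang",np.degrees(np.arctan2(d[1],d[0])).round(1),"len",round(e-a,1),"atan ctr->mid",np.degrees(np.arctan2(*(m-ctr)[::-1])).round(1))
    x=cv2.resize(c["pixels"][140:270,170:460,::-1],None,fx=2.7,fy=2.7,interpolation=cv2.INTER_CUBIC)
cv2.imwrite("pics/crop.png",x)
E
```

```text
(190, 203) [ 13 177 147]
(225, 205) [ 16 189  96]
(174, 330) [ 13 178 145]
(195, 322) [ 20 205 133]
(150, 310) [ 34  24 146]
(206, 417) [ 14 176 146]
(230, 432) [ 21 208 145]
(215, 316) [ 27  33 141]
L 140 1136 ctr [591.5 -28.5] r 50.4 tip [477.5  31.4] axis from tip [592.3 -29.7] ang 152.0 len 80.0 atan ctr->mid 152.5
M 163 486 ctr [546.7 291. ] r 35.4 tip [420.2 276.1] axis from tip [549.3 291.7] ang -173.1 len 95.5 atan ctr->mid -173.4
S 177 154 ctr [ 514.7 -238.9] r 22.8 tip [ 402.2 -301.3] axis from tip [ 516.  -238.5] ang -151.1 len 108.8 atan ctr->mid -150.9
```

View pics/crop.png

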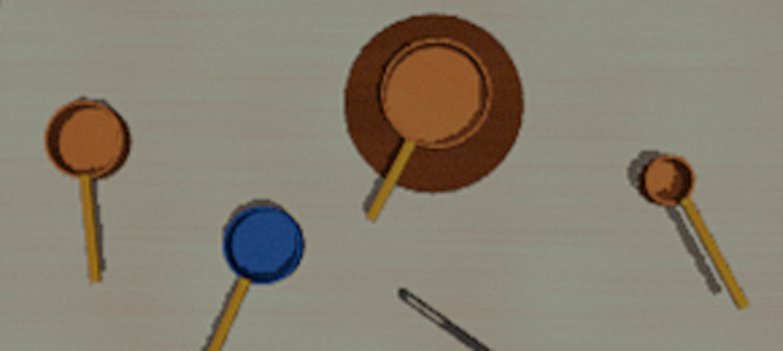

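Crop: medium pan at crop (88,138), a copper bowl with a brass handle. Large pan on its dark board at (436,93), small copper pan at (667,180), and blue look-alike at (263,245), which I'll ignore. 

Measured poses:

| Pan | x (mm) | y (mm) | Handle angle (deg) |
|---|---|---|---|
| Large | 592 | -29 | 152 |
| Medium | 548 | 291 | -173.3 |
| Small | 515 | -239 | -151 |

Target handle angles are medium -163 and small -118, both turned the same way round. First I'll swing the arm round in an arc towards the medium handle.

drive_tool(motion=[{"dy": -24,"dz": -30},{"dy": -24,"dz": -30},{"dy": -24,"dz": -30},{"dy": -24,"dz": -30},{"dy": -24,"dz": -30},{"dy": -24,"dz": -30},{"dy": -24,"dz": -30},{"dy": -24,"dz": -30},{"dy": -24,"dz": -30},{"dy": -24,"dz": -30},{"dy": -24,"dz": -30},{"dy": -24,"dz": -30},{"dy": -24,"dz": -30},{"dy": -24,"dz": -30},{"dy": -24,"dz": -30},{"dy": -24,"dz": -30},{"dy": -24,"dz": -30}], fingers=50, newtons=100)

```text
schema error: expected keys dx, dy, dz, twist
```

```bash
cat >> h.py <<'E'
def need(x,y,z,ang=None):
    s=env.state(); R=s["orientation"]; p=s["position"]; w=np.array([x,y,z])-p
    a=np.degrees(np.arctan2(R[1,2],R[0,2])); t=R.T@w
    print("t",round(s["clock"],2),"tcp",p.round(1),"yaw",a.round(1),"F",s["ft_force"].round(1),"grip",round(float(s["grip_width"])*85.4,1),"tilt",R[2,:].round(3))
    print("need dx,dy,dz",t.round(1),"norm",np.linalg.norm(t).round(0),"twist",None if ang is None else np.radians(-((ang-a+180)%360-180)).round(3))
E
python3 -c "
from h import *
need(458.6,280.9,150,-173.3)"
```

```text
t 0.15 tcp [ 170.6 -626.6  247.4] yaw -164.8 F [-0.1  0.1  0. ] grip 85.3 tilt [-1.    -0.002  0.   ]
need dx,dy,dz [  99.  -799.8 -516.3] norm 957.0 twist 0.149
```

All four keys are required.

drive_tool(motion=[{"dx": 0,"dy": -24,"dz": -30,"twist": 0},{"dx": 0,"dy": -24,"dz": -30,"twist": 0},{"dx": 0,"dy": -24,"dz": -30,"twist": 0},{"dx": 0,"dy": -24,"dz": -30,"twist": 0},{"dx": 0,"dy": -24,"dz": -30,"twist": 0},{"dx": 0,"dy": -24,"dz": -30,"twist": 0},{"dx": 0,"dy": -24,"dz": -30,"twist": 0},{"dx": 0,"dy": -24,"dz": -30,"twist": 0},{"dx": 0,"dy": -24,"dz": -30,"twist": 0},{"dx": 0,"dy": -24,"dz": -30,"twist": 0},{"dx": 0,"dy": -24,"dz": -30,"twist": 0},{"dx": 0,"dy": -24,"dz": -30,"twist": 0},{"dx": 0,"dy": -24,"dz": -30,"twist": 0},{"dx": 0,"dy": -24,"dz": -30,"twist": 0},{"dx": 0,"dy": -24,"dz": -30,"twist": 0},{"dx": 0,"dy": -24,"dz": -30,"twist": 0},{"dx": 0,"dy": -24,"dz": -30,"twist": 0}], fingers=50, newtons=100)

```text
clock: 1.57
position: [565.4, -88.2, 238.2]
orientation: [[-0.013, 0.238, -0.971], [-0.001, -0.971, -0.238], [-1.0, -0.002, 0.013]]
ft_force: [0.5, -1.7, 0.4]
grip_width: 0.586
```

```bash
python3 -c "
from h import *
need(458.6,280.9,150,-173.3)"
```

```text
t 1.57 tcp [565.4 -88.2 238.2] yaw -166.2 F [ 0.5 -1.7  0.4] grip 50.1 tilt [-1.    -0.002  0.013]
need dx,dy,dz [  89.4 -383.7   14.8] norm 394.0 twist 0.123
```

drive_tool(motion=[{"dx": 8,"dy": -35,"dz": 2,"twist": 0.012},{"dx": 8,"dy": -35,"dz": 2,"twist": 0.012},{"dx": 8,"dy": -35,"dz": 2,"twist": 0.012},{"dx": 8,"dy": -35,"dz": 2,"twist": 0.012},{"dx": 8,"dy": -35,"dz": 2,"twist": 0.012},{"dx": 8,"dy": -35,"dz": 2,"twist": 0.012},{"dx": 8,"dy": -35,"dz": 2,"twist": 0.012},{"dx": 8,"dy": -35,"dz": 2,"twist": 0.012},{"dx": 8,"dy": -35,"dz": 2,"twist": 0.012},{"dx": 8,"dy": -35,"dz": 2,"twist": 0.012},{"dx": 8,"dy": -30,"dz": 2,"twist": 0.012},{"dx": 0,"dy": 0,"dz": 0,"twist": 0},{"dx": 0,"dy": 0,"dz": 0,"twist": 0}])

```text
clock: 2.65
position: [471.7, 310.6, 143.5]
orientation: [[-0.01, 0.118, -0.993], [0.004, -0.993, -0.118], [-1.0, -0.005, 0.009]]
ft_force: [0.0, -1.4, 0.5]
grip_width: 0.586
```

```bash
python3 -c "
from h import *
need(458.6,280.9,50,-173.3)"
```

```text
t 2.65 tcp [471.7 310.6 143.5] yaw -173.2 F [ 0.  -1.4  0.5] grip 50.0 tilt [-1.    -0.005  0.009]
need dx,dy,dz [93.5 28.5 15.6] norm 99.0 twist 0.001
```

drive_tool(motion=[{"dx": 10,"dy": 14,"dz": 8,"twist": 0},{"dx": 10,"dy": 14,"dz": 8,"twist": 0},{"dx": 10,"dy": 0,"dz": 0,"twist": 0},{"dx": 5,"dy": 0,"dz": 0,"twist": 0},{"dx": 0,"dy": 0,"dz": 0,"twist": 0},{"dx": 0,"dy": 0,"dz": 0,"twist": 0}])

```text
clock: 3.15
position: [460.4, 280.1, 107.1]
orientation: [[-0.007, 0.117, -0.993], [0.005, -0.993, -0.117], [-1.0, -0.006, 0.007]]
ft_force: [0.2, 0.8, 1.6]
grip_width: 0.587
```

```bash
python3 -c "
from h import *
need(458.6,280.9,50,-173.3)"
```

```text
t 3.15 tcp [460.4 280.1 107.1] yaw -173.3 F [0.2 0.8 1.6] grip 50.1 tilt [-1.    -0.006  0.007]
need dx,dy,dz [57.1 -0.7  1.3] norm 57.0 twist 0.0
```

drive_tool(motion=[{"dx": 12,"dy": -0.5,"dz": 0.5,"twist": 0},{"dx": 12,"dy": 0,"dz": 0.5,"twist": 0},{"dx": 12,"dy": 0,"dz": 0,"twist": 0},{"dx": 12,"dy": 0,"dz": 0,"twist": 0},{"dx": 7,"dy": 0,"dz": 0,"twist": 0},{"dx": 0,"dy": 0,"dz": 0,"twist": 0},{"dx": 0,"dy": 0,"dz": 0,"twist": 0}])

```text
clock: 3.73
position: [465.9, 285.6, 53.6]
orientation: [[0.004, 0.116, -0.993], [0.014, -0.993, -0.116], [-1.0, -0.013, -0.006]]
ft_force: [0.2, -0.5, 0.5]
grip_width: 0.579
```

Run:
```python
from h import *
need(458.6,280.9,50,-173.3)
c=cap("side"); u,v=proj(c,[459,281,50]).astype(int); print(u,v)
cv2.imwrite("pics/g1.png",cv2.resize(c["pixels"][max(0,v-90):v+90,max(0,u-120):u+120,::-1],None,fx=2.5,fy=2.5))
```

```text
t 3.73 tcp [465.9 285.6  53.6] yaw -173.4 F [ 0.2 -0.5  0.5] grip 49.4 tilt [-1.    -0.013 -0.006]
need dx,dy,dz [3.5 3.9 7.8] norm 9.0 twist -0.001
227 283
```

View pics/g1.png

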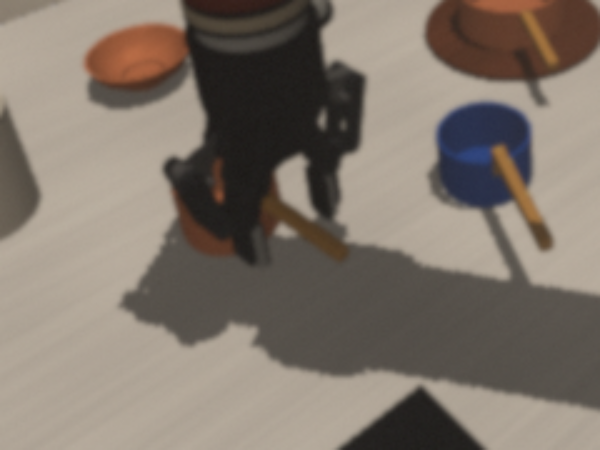

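Side crop: the fingers straddle the medium pan's brass handle at crop (300,225), and the bowl behind at (220,215) is copper, so this is the right pan. The tool drifted about 8 mm on the way down, so I'll correct that and close.

drive_tool(motion=[{"dx": 2,"dy": 2,"dz": 4,"twist": 0},{"dx": 1.5,"dy": 2,"dz": 4,"twist": 0},{"dx": 0,"dy": 0,"dz": 0,"twist": 0},{"dx": 0,"dy": 0,"dz": 0,"twist": 0}])

```text
clock: 4.12
position: [458.9, 281.1, 52.0]
orientation: [[0.008, 0.116, -0.993], [0.016, -0.993, -0.116], [-1.0, -0.015, -0.01]]
ft_force: [-0.1, 0.1, 1.0]
grip_width: 0.586
```

drive_tool(motion=[{"dx": 0,"dy": 0,"dz": 0,"twist": 0},{"dx": 0,"dy": 0,"dz": 0,"twist": 0},{"dx": 0,"dy": 0,"dz": 0,"twist": 0},{"dx": 0,"dy": 0,"dz": 0,"twist": 0},{"dx": 0,"dy": 0,"dz": 0,"twist": 0},{"dx": 0,"dy": 0,"dz": 0,"twist": 0},{"dx": 0,"dy": 0,"dz": 0,"twist": 0},{"dx": 0,"dy": 0,"dz": 0,"twist": 0}], fingers=0, newtons=100)

```text
clock: 4.78
position: [459.1, 281.2, 53.0]
orientation: [[0.009, 0.116, -0.993], [0.017, -0.993, -0.116], [-1.0, -0.016, -0.011]]
ft_force: [-0.3, 0.7, -0.0]
grip_width: 0.091
```

```bash
python3 -c "
from h import *
need(458.6,280.9,150,-173.3)"
```

```text
t 4.78 tcp [459.1 281.2  53. ] yaw -173.4 F [-0.3  0.7 -0. ] grip 7.8 tilt [-1.    -0.016 -0.011]
need dx,dy,dz [-97.   -1.3  -0.5] norm 97.0 twist -0.001
```

Held. I'll lift it slowly, then carry it over.

drive_tool(motion=[{"dx": -6,"dy": 0,"dz": 0,"twist": 0},{"dx": -10,"dy": 0,"dz": 0,"twist": 0},{"dx": -14,"dy": 0,"dz": 0,"twist": 0},{"dx": -16,"dy": 0,"dz": 0,"twist": 0},{"dx": -16,"dy": 0,"dz": 0,"twist": 0},{"dx": -16,"dy": 0,"dz": 0,"twist": 0},{"dx": -10,"dy": 0,"dz": 0,"twist": 0},{"dx": -5,"dy": 0,"dz": 0,"twist": 0},{"dx": 0,"dy": 0,"dz": 0,"twist": 0},{"dx": 0,"dy": 0,"dz": 0,"twist": 0}])

```text
clock: 5.62
position: [454.9, 277.5, 152.6]
orientation: [[0.001, 0.115, -0.993], [0.013, -0.993, -0.115], [-1.0, -0.013, -0.003]]
ft_force: [0.2, 0.3, -2.4]
grip_width: 0.092
```

```bash
python3 -c "
from h import *
need(506,-55.3,150,-163)"
```

```text
t 5.62 tcp [454.9 277.5 152.6] yaw -173.4 F [ 0.2  0.3 -2.4] grip 7.9 tilt [-1.    -0.013 -0.003]
need dx,dy,dz [ -1.6 336.5 -12.5] norm 337.0 twist -0.181
```

drive_tool(motion=[{"dx": 0,"dy": 10,"dz": 0,"twist": -0.011},{"dx": 0,"dy": 20,"dz": 1,"twist": -0.011},{"dx": 0,"dy": 22,"dz": 1,"twist": -0.011},{"dx": 0,"dy": 22,"dz": 1,"twist": -0.011},{"dx": 0,"dy": 22,"dz": 1,"twist": -0.011},{"dx": 0,"dy": 22,"dz": 1,"twist": -0.011},{"dx": 0,"dy": 22,"dz": 1,"twist": -0.011},{"dx": 0,"dy": 22,"dz": 1,"twist": -0.011},{"dx": 0,"dy": 22,"dz": 1,"twist": -0.011},{"dx": 0,"dy": 22,"dz": 1,"twist": -0.011},{"dx": 0,"dy": 22,"dz": 1,"twist": -0.011},{"dx": 0,"dy": 22,"dz": 1,"twist": -0.011},{"dx": 0,"dy": 22,"dz": 1,"twist": -0.011},{"dx": 0,"dy": 22,"dz": 1,"twist": -0.011},{"dx": 0,"dy": 20,"dz": 1,"twist": -0.011},{"dx": 0,"dy": 12,"dz": 1,"twist": -0.011},{"dx": 0,"dy": 0,"dz": 0,"twist": 0},{"dx": 0,"dy": 0,"dz": 0,"twist": 0},{"dx": 0,"dy": 0,"dz": 0,"twist": 0}])

```text
clock: 7.2
position: [493.6, -76.1, 133.0]
orientation: [[-0.038, 0.297, -0.954], [0.0, -0.955, -0.297], [-0.999, -0.012, 0.036]]
ft_force: [0.1, -0.2, -1.8]
grip_width: 0.087
```

```bash
cat > chk.py <<'E'
from h import *
import sys
def chk(box,zt,zr,tag,uz,view="top"):
    c=cap("top"); hsv,hm,cm=masks(c)
    cv2.imwrite(f"pics/{tag}.png",np.hstack([cv2.resize(k["pixels"][b[1]:b[3],b[0]:b[2],::-1],(400,400),interpolation=cv2.INTER_CUBIC) for k,b in ((c,(270,120,410,260)),(cap("side"),(230,110,390,270)))]))
E
python3 - <<'E'
from chk import *
need(506,-55.3,150,-163); chk(0,0,0,"m1",0)
E
```

```text
t 7.2 tcp [493.6 -76.1 133. ] yaw -162.7 F [ 0.1 -0.2 -1.8] grip 7.5 tilt [-0.999 -0.012  0.036]
need dx,dy,dz [-17.5 -16.4 -17.4] norm 30.0 twist 0.005
```

View pics/m1.png

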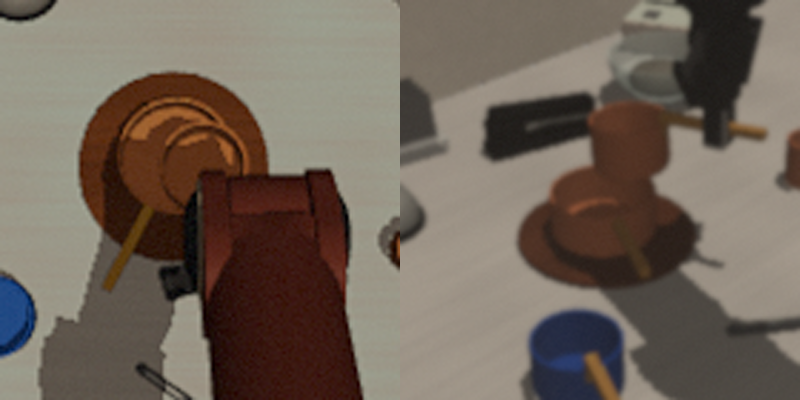

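Both views show the medium pan hanging level above the large one, about 30 mm off centre (top crop: 203,165 against 172,155). I'll correct this sideways.

drive_tool(motion=[{"dx": 0,"dy": -5,"dz": -6,"twist": 0},{"dx": 0,"dy": -6,"dz": -6,"twist": 0},{"dx": 0,"dy": -5,"dz": -5,"twist": 0.005},{"dx": 0,"dy": 0,"dz": 0,"twist": 0},{"dx": 0,"dy": 0,"dz": 0,"twist": 0}])

```text
clock: 7.72
position: [506.5, -46.4, 133.0]
orientation: [[-0.037, 0.302, -0.952], [0.004, -0.953, -0.303], [-0.999, -0.015, 0.034]]
ft_force: [0.1, -0.4, -1.9]
grip_width: 0.087
```

Run:
```python
from chk import *
need(506,-55.3,62,-163)
c=cap("top"); hsv,hm,cm=masks(c); s=env.state(); R=s["orientation"]
print(proj(c,[592,-29,48]).round(1), "expected medium rim px",proj(c,s["position"]-90*R[:,2]+[0,0,-6]).round(1))
cv2.imwrite("pics/m2.png",cv2.resize(c["pixels"][140:220,280:380,::-1],None,fx=7,fy=7,interpolation=cv2.INTER_CUBIC))
```

```text
t 7.72 tcp [506.5 -46.4 133. ] yaw -162.4 F [ 0.1 -0.4 -1.9] grip 7.5 tilt [-0.999 -0.015  0.034]
need dx,dy,dz [70.9  9.4  0.8] norm 72.0 twist 0.011
[331.7 173.8] expected medium rim px [327.9 170.2]
```

View pics/m2.png

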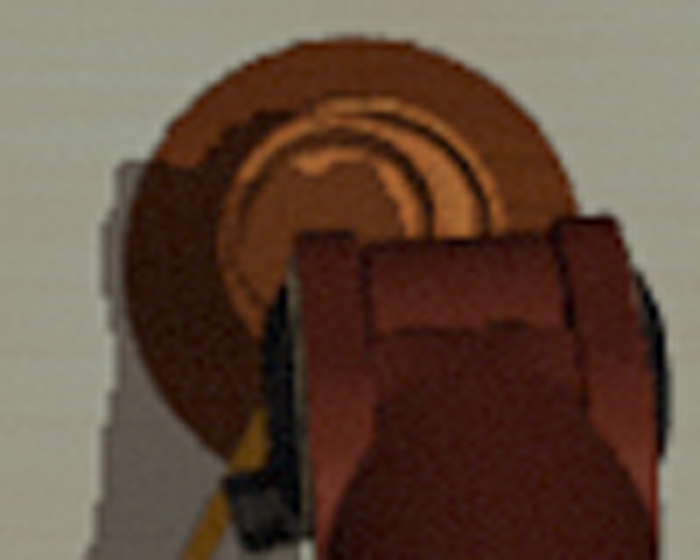

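Crop: the medium pan's rim is centred at about (334,227) and the large pan's at about (362,240), so it needs about 9 mm more towards -y. That agrees with the computed need.

drive_tool(motion=[{"dx": 0,"dy": 5,"dz": 0,"twist": 0.006},{"dx": 6,"dy": 4,"dz": 0,"twist": 0.005},{"dx": 6,"dy": 0,"dz": 0,"twist": 0},{"dx": 6,"dy": 0,"dz": 0,"twist": 0},{"dx": 4,"dy": 0,"dz": 0,"twist": 0},{"dx": 0,"dy": 0,"dz": 0,"twist": 0},{"dx": 0,"dy": 0,"dz": 0,"twist": 0}])

```text
clock: 8.35
position: [507.8, -57.5, 107.8]
orientation: [[-0.039, 0.288, -0.957], [0.003, -0.958, -0.288], [-0.999, -0.014, 0.037]]
ft_force: [-0.6, -0.6, -1.7]
grip_width: 0.091
```

```bash
python3 -c "
from h import *
need(507,-55.3,62,-163)"
```

```text
t 8.35 tcp [507.8 -57.5 107.8] yaw -163.2 F [-0.6 -0.6 -1.7] grip 7.8 tilt [-0.999 -0.014  0.037]
need dx,dy,dz [45.8 -1.6 -1.6] norm 46.0 twist -0.004
```

drive_tool(motion=[{"dx": 6,"dy": -1,"dz": -1,"twist": 0},{"dx": 6,"dy": -0.5,"dz": -0.5,"twist": 0},{"dx": 6,"dy": 0,"dz": 0,"twist": 0},{"dx": 6,"dy": 0,"dz": 0,"twist": 0},{"dx": 5,"dy": 0,"dz": 0,"twist": 0},{"dx": 3,"dy": 0,"dz": 0,"twist": 0},{"dx": 0,"dy": 0,"dz": 0,"twist": 0},{"dx": 0,"dy": 0,"dz": 0,"twist": 0}])

```text
clock: 9.02
position: [507.4, -54.8, 71.9]
orientation: [[-0.04, 0.289, -0.957], [0.003, -0.957, -0.289], [-0.999, -0.015, 0.037]]
ft_force: [0.2, -0.1, -1.9]
grip_width: 0.088
```

```bash
python3 -c "
from h import *
need(507,-55.3,62,-163)"
```

```text
t 9.02 tcp [507.4 -54.8  71.9] yaw -163.2 F [ 0.2 -0.1 -1.9] grip 7.5 tilt [-0.999 -0.015  0.037]
need dx,dy,dz [9.9 0.5 0.2] norm 10.0 twist -0.003
```

drive_tool(motion=[{"dx": 2,"dy": 0,"dz": 0,"twist": 0},{"dx": 2,"dy": 0,"dz": 0,"twist": 0},{"dx": 1.5,"dy": 0,"dz": 0,"twist": 0},{"dx": 0,"dy": 0,"dz": 0,"twist": 0},{"dx": 0,"dy": 0,"dz": 0,"twist": 0}])

```text
clock: 9.43
position: [507.5, -55.0, 67.1]
orientation: [[-0.038, 0.289, -0.957], [0.003, -0.957, -0.289], [-0.999, -0.014, 0.036]]
ft_force: [-1.0, 0.2, -0.0]
grip_width: 0.089
```

drive_tool(motion=[{"dx": 1.5,"dy": 0,"dz": 0,"twist": 0},{"dx": 1,"dy": 0,"dz": 0,"twist": 0},{"dx": 0,"dy": 0,"dz": 0,"twist": 0},{"dx": 0,"dy": 0,"dz": 0,"twist": 0}])

```text
clock: 9.77
position: [507.1, -55.2, 65.7]
orientation: [[-0.038, 0.289, -0.957], [0.002, -0.957, -0.289], [-0.999, -0.013, 0.035]]
ft_force: [-1.8, -0.1, 2.1]
grip_width: 0.09
```

Contact: Fz rose from -1.9 to +2.1 N. I'll settle a little more and open slowly.

drive_tool(motion=[{"dx": 1.5,"dy": 0,"dz": 0,"twist": 0},{"dx": 1.5,"dy": 0,"dz": 0,"twist": 0},{"dx": 0,"dy": 0,"dz": 0,"twist": 0},{"dx": 0,"dy": 0,"dz": 0,"twist": 0}])

```text
clock: 10.1
position: [506.3, -55.5, 63.6]
orientation: [[-0.038, 0.289, -0.957], [0.002, -0.957, -0.289], [-0.999, -0.013, 0.036]]
ft_force: [-3.9, -0.5, 5.8]
grip_width: 0.091
```

drive_tool(motion=[{"dx": 0,"dy": 0,"dz": 0,"twist": 0},{"dx": 0,"dy": 0,"dz": 0,"twist": 0},{"dx": 0,"dy": 0,"dz": 0,"twist": 0},{"dx": 0,"dy": 0,"dz": 0,"twist": 0}], newtons=20)

```text
clock: 10.43
position: [506.6, -55.4, 64.4]
orientation: [[-0.036, 0.289, -0.957], [0.002, -0.957, -0.289], [-0.999, -0.012, 0.034]]
ft_force: [-3.7, -0.4, 3.9]
grip_width: 0.09
```

drive_tool(motion=[{"dx": 0,"dy": 0,"dz": 0,"twist": 0},{"dx": 0,"dy": 0,"dz": 0,"twist": 0},{"dx": 0,"dy": 0,"dz": 0,"twist": 0},{"dx": 0,"dy": 0,"dz": 0,"twist": 0},{"dx": 0,"dy": 0,"dz": 0,"twist": 0},{"dx": 0,"dy": 0,"dz": 0,"twist": 0}], fingers=32)

```text
clock: 10.93
position: [509.7, -55.0, 63.2]
orientation: [[-0.031, 0.289, -0.957], [0.003, -0.957, -0.289], [-1.0, -0.012, 0.029]]
ft_force: [-0.5, 0.3, 0.4]
grip_width: 0.377
```

drive_tool(motion=[{"dx": -6,"dy": 0,"dz": 0,"twist": 0},{"dx": -10,"dy": 0,"dz": 0,"twist": 0},{"dx": -15,"dy": 0,"dz": 0,"twist": 0},{"dx": -20,"dy": 0,"dz": 0,"twist": 0},{"dx": -20,"dy": 0,"dz": 0,"twist": 0},{"dx": -15,"dy": 0,"dz": 0,"twist": 0},{"dx": 0,"dy": 0,"dz": 0,"twist": 0}], fingers=50)

```text
clock: 11.52
position: [512.4, -55.1, 156.0]
orientation: [[-0.031, 0.289, -0.957], [0.003, -0.957, -0.289], [-1.0, -0.012, 0.029]]
ft_force: [0.9, -0.1, -0.4]
grip_width: 0.586
```

```bash
python3 -c "
from h import *
need(436.6,-282.3,140,-151)"
```

```text
t 11.52 tcp [512.4 -55.1 156. ] yaw -163.2 F [ 0.9 -0.1 -0.4] grip 50.0 tilt [-1.    -0.012  0.029]
need dx,dy,dz [ 17.7 195.8 137.8] norm 240.0 twist -0.213
```

drive_tool(motion=[{"dx": 1,"dy": 18,"dz": 16,"twist": -0.021},{"dx": 1,"dy": 18,"dz": 16,"twist": -0.021},{"dx": 1,"dy": 18,"dz": 16,"twist": -0.021},{"dx": 1,"dy": 18,"dz": 16,"twist": -0.021},{"dx": 1,"dy": 18,"dz": 16,"twist": -0.021},{"dx": 1,"dy": 18,"dz": 16,"twist": -0.021},{"dx": 1,"dy": 18,"dz": 16,"twist": -0.021},{"dx": 1,"dy": 18,"dz": 16,"twist": -0.021},{"dx": 1,"dy": 12,"dz": 10,"twist": -0.021},{"dx": 0,"dy": 6,"dz": 5,"twist": -0.01},{"dx": 0,"dy": 0,"dz": 0,"twist": 0},{"dx": 0,"dy": 0,"dz": 0,"twist": 0}])

```text
clock: 12.52
position: [437.4, -264.1, 149.5]
orientation: [[-0.026, 0.486, -0.874], [0.005, -0.874, -0.486], [-1.0, -0.017, 0.02]]
ft_force: [-0.2, 1.4, -0.3]
grip_width: 0.59
```

Run:
```python
from h import *
need(436.6,-282.3,62,-151)
c=cap("top"); x=c["pixels"][140:240,280:380,::-1]; cv2.imwrite("pics/m3.png",cv2.resize(x,None,fx=6,fy=6,interpolation=cv2.INTER_CUBIC))
_,hm,cm=masks(c)
H=comp(hm,300,178,362,240); 
n,l,st,ce=cv2.connectedComponentsWithStats(hm[175:250,290:370].astype(np.uint8))
for i in range(1,n):
    if st[i,4]>40:
        v,u=np.nonzero(l==i); uv=np.c_[u+290.,v+175.]; m,d,a,e=line(c,uv,66 if uv[:,0].mean()>0 else 47); print(st[i],m.round(1),"ang",np.degrees(np.arctan2(d[1],d[0])).round(1),round(a),round(e))
```

```text
t 12.52 tcp [ 437.4 -264.1  149.5] yaw -150.9 F [-0.2  1.4 -0.3] grip 50.4 tilt [-1.    -0.017  0.02 ]
need dx,dy,dz [87.4 17.   7.8] norm 89.0 twist 0.001
[ 44  12  15  39 178] [515.1 -51.2] ang -163.4 -45 51
[ 16  16  18  31 140] [512.8  11.9] ang 152.3 -39 40
```

View pics/m3.png

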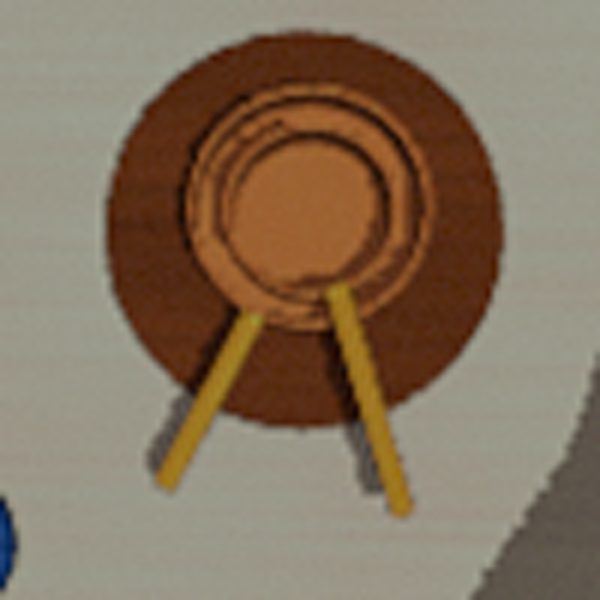

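Crop: the medium pan stands concentric in the large one (rim about (303,215)), with handles at 152 and -163.4 degrees, so 44.5 apart. The medium axis from the handle tip is (591,-29). Next, the small pan.

drive_tool(motion=[{"dx": 10,"dy": 9,"dz": 4,"twist": 0},{"dx": 12,"dy": 8,"dz": 3,"twist": 0},{"dx": 12,"dy": 0,"dz": 0,"twist": 0},{"dx": 8,"dy": 0,"dz": 0,"twist": 0},{"dx": 4,"dy": 0,"dz": 0,"twist": 0},{"dx": 0,"dy": 0,"dz": 0,"twist": 0}])

```text
clock: 13.07
position: [441.6, -279.0, 98.3]
orientation: [[-0.025, 0.494, -0.869], [0.007, -0.869, -0.494], [-1.0, -0.018, 0.018]]
ft_force: [-0.2, -0.3, 0.2]
grip_width: 0.582
```

```bash
python3 -c "
from h import *
need(436.6,-282.3,62,-151)"
```

```text
t 13.07 tcp [ 441.6 -279.    98.3] yaw -150.4 F [-0.2 -0.3  0.2] grip 49.7 tilt [-1.    -0.018  0.018]
need dx,dy,dz [36.3  1.1  5.3] norm 37.0 twist 0.011
```

drive_tool(motion=[{"dx": 8,"dy": 1,"dz": 3,"twist": 0.006},{"dx": 8,"dy": 0,"dz": 2,"twist": 0.005},{"dx": 8,"dy": 0,"dz": 0,"twist": 0},{"dx": 8,"dy": 0,"dz": 0,"twist": 0},{"dx": 3,"dy": 0,"dz": 0,"twist": 0},{"dx": 0,"dy": 0,"dz": 0,"twist": 0},{"dx": 0,"dy": 0,"dz": 0,"twist": 0}])

```text
clock: 13.65
position: [436.7, -281.8, 59.2]
orientation: [[-0.025, 0.485, -0.874], [0.008, -0.874, -0.485], [-1.0, -0.019, 0.018]]
ft_force: [0.8, -0.4, -0.1]
grip_width: 0.587
```

```bash
python3 -c "
from h import *
need(436.6,-282.3,62,-151)"
```

```text
t 13.65 tcp [ 436.7 -281.8   59.2] yaw -151.0 F [ 0.8 -0.4 -0.1] grip 50.2 tilt [-1.    -0.019  0.018]
need dx,dy,dz [-2.8  0.3  0.4] norm 3.0 twist 0.0
```

drive_tool(motion=[{"dx": -2.5,"dy": 0,"dz": 0,"twist": 0},{"dx": 0,"dy": 0,"dz": 0,"twist": 0},{"dx": 0,"dy": 0,"dz": 0,"twist": 0},{"dx": 0,"dy": 0,"dz": 0,"twist": 0},{"dx": 0,"dy": 0,"dz": 0,"twist": 0},{"dx": 0,"dy": 0,"dz": 0,"twist": 0},{"dx": 0,"dy": 0,"dz": 0,"twist": 0},{"dx": 0,"dy": 0,"dz": 0,"twist": 0},{"dx": 0,"dy": 0,"dz": 0,"twist": 0}], fingers=0, newtons=100)

```text
clock: 14.4
position: [437.5, -282.1, 63.3]
orientation: [[-0.023, 0.485, -0.874], [0.006, -0.874, -0.485], [-1.0, -0.016, 0.017]]
ft_force: [0.4, 0.3, -0.1]
grip_width: 0.097
```

drive_tool(motion=[{"dx": -6,"dy": 0,"dz": 0,"twist": 0},{"dx": -10,"dy": 0,"dz": 0,"twist": 0},{"dx": -14,"dy": 0,"dz": 0,"twist": 0},{"dx": -16,"dy": 0,"dz": 0,"twist": 0},{"dx": -16,"dy": 0,"dz": 0,"twist": 0},{"dx": -16,"dy": 0,"dz": 0,"twist": 0},{"dx": -16,"dy": 0,"dz": 0,"twist": 0},{"dx": -10,"dy": 0,"dz": 0,"twist": 0},{"dx": 0,"dy": 0,"dz": 0,"twist": 0},{"dx": 0,"dy": 0,"dz": 0,"twist": 0}])

```text
clock: 15.23
position: [439.2, -282.4, 178.0]
orientation: [[-0.023, 0.486, -0.874], [0.005, -0.874, -0.486], [-1.0, -0.015, 0.017]]
ft_force: [0.5, 0.2, -0.6]
grip_width: 0.094
```

```bash
python3 -c "
from h import *
need(548.7,-108.5,165,-118)"
```

```text
t 15.23 tcp [ 439.2 -282.4  178. ] yaw -150.9 F [ 0.5  0.2 -0.6] grip 8.0 tilt [-1.    -0.015  0.017]
need dx,dy,dz [  11.5  -98.6 -180.4] norm 206.0 twist -0.575
```

drive_tool(motion=[{"dx": 0,"dy": 0,"dz": 0,"twist": -0.03},{"dx": 0,"dy": 0,"dz": 0,"twist": -0.05},{"dx": 0,"dy": 0,"dz": 0,"twist": -0.06},{"dx": 0,"dy": 0,"dz": 0,"twist": -0.06},{"dx": 0,"dy": 0,"dz": 0,"twist": -0.06},{"dx": 0,"dy": 0,"dz": 0,"twist": -0.06},{"dx": 0,"dy": 0,"dz": 0,"twist": -0.06},{"dx": 0,"dy": 0,"dz": 0,"twist": -0.06},{"dx": 0,"dy": 0,"dz": 0,"twist": -0.06},{"dx": 0,"dy": 0,"dz": 0,"twist": -0.05},{"dx": 0,"dy": 0,"dz": 0,"twist": -0.02},{"dx": 0,"dy": 0,"dz": 0,"twist": 0}])

```text
clock: 16.23
position: [432.6, -279.4, 169.2]
orientation: [[-0.041, 0.9, -0.434], [0.015, -0.434, -0.901], [-0.999, -0.043, 0.004]]
ft_force: [-0.0, -0.0, -1.6]
grip_width: 0.094
```

```bash
python3 -c "
from h import *
need(548.7,-108.5,165,-118)"
```

```text
t 16.23 tcp [ 432.6 -279.4  169.2] yaw -115.7 F [-0.  -0.  -1.6] grip 8.0 tilt [-0.999 -0.043  0.004]
need dx,dy,dz [   2.1   30.6 -204.4] norm 207.0 twist 0.04
```

drive_tool(motion=[{"dx": 0,"dy": 2,"dz": -10,"twist": 0.003},{"dx": 0,"dy": 2,"dz": -16,"twist": 0.003},{"dx": 0,"dy": 2,"dz": -16,"twist": 0.003},{"dx": 0,"dy": 2,"dz": -16,"twist": 0.003},{"dx": 0,"dy": 2,"dz": -16,"twist": 0.003},{"dx": 0,"dy": 2,"dz": -16,"twist": 0.003},{"dx": 0,"dy": 2,"dz": -16,"twist": 0.003},{"dx": 0,"dy": 2,"dz": -16,"twist": 0.003},{"dx": 0,"dy": 2,"dz": -16,"twist": 0.003},{"dx": 0,"dy": 2,"dz": -16,"twist": 0.003},{"dx": 0,"dy": 2,"dz": -16,"twist": 0.003},{"dx": 0,"dy": 2,"dz": -12,"twist": 0.003},{"dx": 0,"dy": 2,"dz": -8,"twist": 0.003},{"dx": 0,"dy": 0,"dz": 0,"twist": 0},{"dx": 0,"dy": 0,"dz": 0,"twist": 0}])

```text
clock: 17.48
position: [549.3, -102.1, 163.1]
orientation: [[-0.045, 0.88, -0.473], [0.023, -0.473, -0.881], [-0.999, -0.05, 0.001]]
ft_force: [-0.4, -0.6, -0.7]
grip_width: 0.09
```

```bash
python3 -c "
from h import *
need(548.7,-108.5,150,-118)"
```

```text
t 17.48 tcp [ 549.3 -102.1  163.1] yaw -118.2 F [-0.4 -0.6 -0.7] grip 7.7 tilt [-0.999 -0.05   0.001]
need dx,dy,dz [13.   3.1  5.9] norm 15.0 twist -0.004
```

drive_tool(motion=[{"dx": 4,"dy": 2,"dz": 2,"twist": 0},{"dx": 4,"dy": 2,"dz": 2,"twist": 0},{"dx": 4,"dy": 1,"dz": 1,"twist": 0},{"dx": 0,"dy": 0,"dz": 0,"twist": 0},{"dx": 0,"dy": 0,"dz": 0,"twist": 0}])

```text
clock: 17.9
position: [548.7, -113.2, 148.8]
orientation: [[-0.048, 0.877, -0.478], [0.02, -0.478, -0.878], [-0.999, -0.052, 0.005]]
ft_force: [-0.3, -0.9, -1.7]
grip_width: 0.095
```

Run:
```python
from chk import *
need(551,-109.5,75,-118)
c=cap("top"); k=cap("side"); s=env.state(); R=s["orientation"]
b=s["position"]-90*R[:,2]; print("S rim px",proj(c,b+14*R[:,0]).round(1),"side",proj(k,b+14*R[:,0]).round(1),"M rim px",proj(c,[591,-29,55]).round(1),"side",proj(k,[591,-29,55]).round(1),"S axis at underside",(b+64*R[:,0]).round(1))
u,v=proj(k,[591,-29,90]).astype(int)
cv2.imwrite("pics/s1.png",np.hstack([cv2.resize(c["pixels"][140:220,290:370,::-1],(400,400),interpolation=cv2.INTER_CUBIC),cv2.resize(k["pixels"][v-60:v+60,u-60:u+60,::-1],(400,400),interpolation=cv2.INTER_CUBIC)])); print(u,v)
```

```text
t 17.9 tcp [ 548.7 -113.2  148.8] yaw -118.6 F [-0.3 -0.9 -1.7] grip 8.1 tilt [-0.999 -0.052  0.005]
need dx,dy,dz [73.7  4.1 -4.7] norm 74.0 twist -0.01
S rim px [334.5 170.4] side [311.  151.1] M rim px [331.7 173.9] side [310.5 182.9] S axis at underside [588.6 -32.7  84.6]
310 169
```

View pics/s1.png

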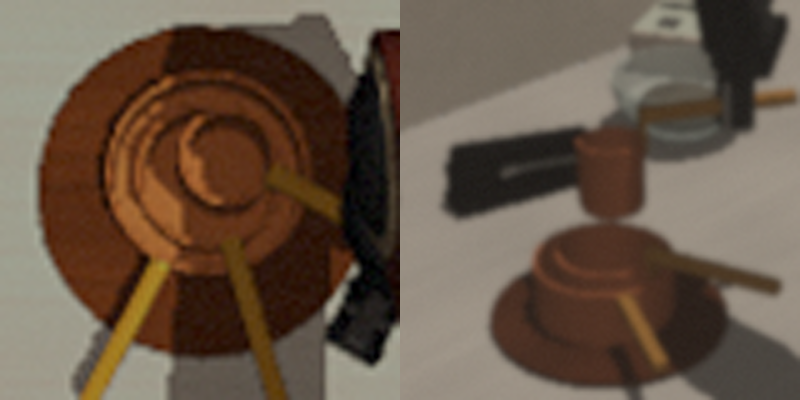

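The small pan hangs upright above the nest (top crop: small rim about (227,163), medium rim about (207,171)), about 5 mm off. I'll correct and lower it in stages.

drive_tool(motion=[{"dx": 4,"dy": 2,"dz": -2,"twist": -0.005},{"dx": 6,"dy": 2,"dz": -2,"twist": -0.005},{"dx": 6,"dy": 0,"dz": -1,"twist": 0},{"dx": 4,"dy": 0,"dz": 0,"twist": 0},{"dx": 0,"dy": 0,"dz": 0,"twist": 0},{"dx": 0,"dy": 0,"dz": 0,"twist": 0}])

```text
clock: 18.5
position: [554.4, -109.5, 126.6]
orientation: [[-0.048, 0.882, -0.468], [0.021, -0.468, -0.884], [-0.999, -0.052, 0.004]]
ft_force: [0.4, -0.6, -0.3]
grip_width: 0.094
```

```bash
python3 -c "
from h import *
need(551.3,-109.5,75,-118)"
```

```text
t 18.5 tcp [ 554.4 -109.5  126.6] yaw -117.9 F [ 0.4 -0.6 -0.3] grip 8.0 tilt [-0.999 -0.052  0.004]
need dx,dy,dz [51.7 -0.1  1.3] norm 52.0 twist 0.002
```

drive_tool(motion=[{"dx": 4,"dy": 0,"dz": 0.5,"twist": 0},{"dx": 5,"dy": 0,"dz": 0.5,"twist": 0},{"dx": 5,"dy": 0,"dz": 0,"twist": 0},{"dx": 5,"dy": 0,"dz": 0,"twist": 0},{"dx": 5,"dy": 0,"dz": 0,"twist": 0},{"dx": 3,"dy": 0,"dz": 0,"twist": 0},{"dx": 0,"dy": 0,"dz": 0,"twist": 0},{"dx": 0,"dy": 0,"dz": 0,"twist": 0}])

```text
clock: 19.17
position: [552.2, -109.8, 96.4]
orientation: [[-0.049, 0.882, -0.468], [0.021, -0.468, -0.884], [-0.999, -0.053, 0.004]]
ft_force: [-0.6, -0.3, -0.4]
grip_width: 0.092
```

```bash
python3 -c "
from h import *
need(551.3,-109.5,75,-118)"
```

```text
t 19.17 tcp [ 552.2 -109.8   96.4] yaw -117.9 F [-0.6 -0.3 -0.4] grip 7.8 tilt [-0.999 -0.053  0.004]
need dx,dy,dz [21.4  0.2  0.1] norm 21.0 twist 0.002
```

drive_tool(motion=[{"dx": 4,"dy": 0,"dz": 0,"twist": 0},{"dx": 4,"dy": 0,"dz": 0,"twist": 0},{"dx": 4,"dy": 0,"dz": 0,"twist": 0},{"dx": 2,"dy": 0,"dz": 0,"twist": 0},{"dx": 0,"dy": 0,"dz": 0,"twist": 0},{"dx": 0,"dy": 0,"dz": 0,"twist": 0}])

```text
clock: 19.67
position: [551.9, -109.5, 81.3]
orientation: [[-0.047, 0.882, -0.468], [0.021, -0.468, -0.884], [-0.999, -0.052, 0.004]]
ft_force: [0.2, -0.2, -0.8]
grip_width: 0.092
```

drive_tool(motion=[{"dx": 1.5,"dy": 0,"dz": 0,"twist": 0},{"dx": 1.5,"dy": 0,"dz": 0,"twist": 0},{"dx": 1.5,"dy": 0,"dz": 0,"twist": 0},{"dx": 0,"dy": 0,"dz": 0,"twist": 0},{"dx": 0,"dy": 0,"dz": 0,"twist": 0}])

```text
clock: 20.08
position: [552.0, -109.4, 76.7]
orientation: [[-0.047, 0.882, -0.468], [0.021, -0.468, -0.884], [-0.999, -0.051, 0.004]]
ft_force: [0.6, 0.2, -1.6]
grip_width: 0.096
```

drive_tool(motion=[{"dx": 1,"dy": 0,"dz": 0,"twist": 0},{"dx": 1,"dy": 0,"dz": 0,"twist": 0},{"dx": 0.5,"dy": 0,"dz": 0,"twist": 0},{"dx": 0,"dy": 0,"dz": 0,"twist": 0},{"dx": 0,"dy": 0,"dz": 0,"twist": 0}])

```text
clock: 20.5
position: [552.1, -109.6, 74.6]
orientation: [[-0.046, 0.882, -0.468], [0.02, -0.468, -0.884], [-0.999, -0.05, 0.004]]
ft_force: [-0.7, 0.1, 0.4]
grip_width: 0.093
```

drive_tool(motion=[{"dx": 1,"dy": 0,"dz": 0,"twist": 0},{"dx": 1,"dy": 0,"dz": 0,"twist": 0},{"dx": 0,"dy": 0,"dz": 0,"twist": 0},{"dx": 0,"dy": 0,"dz": 0,"twist": 0}])

```text
clock: 20.83
position: [551.9, -110.0, 73.9]
orientation: [[-0.046, 0.882, -0.468], [0.019, -0.468, -0.884], [-0.999, -0.049, 0.004]]
ft_force: [-1.0, -0.9, 2.0]
grip_width: 0.098
```

drive_tool(motion=[{"dx": 0.5,"dy": 0,"dz": 0,"twist": 0},{"dx": 0,"dy": 0,"dz": 0,"twist": 0},{"dx": 0,"dy": 0,"dz": 0,"twist": 0}], newtons=20)

```text
clock: 21.08
position: [551.9, -110.1, 73.8]
orientation: [[-0.045, 0.882, -0.468], [0.019, -0.468, -0.884], [-0.999, -0.049, 0.005]]
ft_force: [-1.3, -0.4, 3.5]
grip_width: 0.092
```

Contact at the expected height (Fz +3.5 N). I'll open a little, then raise.

drive_tool(motion=[{"dx": 0,"dy": 0,"dz": 0,"twist": 0},{"dx": 0,"dy": 0,"dz": 0,"twist": 0},{"dx": 0,"dy": 0,"dz": 0,"twist": 0},{"dx": 0,"dy": 0,"dz": 0,"twist": 0},{"dx": 0,"dy": 0,"dz": 0,"twist": 0},{"dx": 0,"dy": 0,"dz": 0,"twist": 0}], fingers=32)

```text
clock: 21.58
position: [553.0, -109.1, 72.4]
orientation: [[-0.043, 0.883, -0.468], [0.021, -0.468, -0.884], [-0.999, -0.048, 0.002]]
ft_force: [0.2, -0.9, -0.5]
grip_width: 0.372
```

drive_tool(motion=[{"dx": -5,"dy": 0,"dz": 0,"twist": 0},{"dx": -8,"dy": 0,"dz": 0,"twist": 0},{"dx": -15,"dy": 0,"dz": 0,"twist": 0},{"dx": -20,"dy": 0,"dz": 0,"twist": 0},{"dx": -20,"dy": 0,"dz": 0,"twist": 0},{"dx": -15,"dy": 0,"dz": 0,"twist": 0},{"dx": 0,"dy": 15,"dz": 20,"twist": 0},{"dx": 0,"dy": 20,"dz": 25,"twist": 0},{"dx": 0,"dy": 20,"dz": 25,"twist": 0},{"dx": 0,"dy": 10,"dz": 15,"twist": 0},{"dx": 0,"dy": 0,"dz": 0,"twist": 0},{"dx": 0,"dy": 0,"dz": 0,"twist": 0},{"dx": 0,"dy": 0,"dz": 0,"twist": 0}])

```text
clock: 22.67
position: [577.3, -216.5, 165.6]
orientation: [[-0.035, 0.886, -0.462], [0.021, -0.462, -0.887], [-0.999, -0.041, -0.002]]
ft_force: [-0.0, -0.4, 0.3]
grip_width: 0.371
```

Run:
```python
from h import *
need(551,-109,75,-118)
c=cap("top"); k=cap("side"); _,hm,_=masks(c)
cv2.imwrite("pics/f.png",np.hstack([cv2.resize(c["pixels"][140:240,290:390,::-1],(400,400),interpolation=cv2.INTER_CUBIC),cv2.resize(k["pixels"][120:240,250:370,::-1],(400,400),interpolation=cv2.INTER_CUBIC)]))
n,l,st,ce=cv2.connectedComponentsWithStats(hm[150:250,290:400].astype(np.uint8))
for i in range(1,n):
    if st[i,4]>40:
        v,u=np.nonzero(l==i); m,d,a,e=line(c,np.c_[u+290.,v+150.],66); print(st[i],m.round(1),"ang",np.degrees(np.arctan2(d[1],d[0])).round(1),"tip-130",(m+d*e-130*d).round(1),round(a),round(e))
```

```text
t 22.67 tcp [ 577.3 -216.5  165.6] yaw -117.5 F [-0.  -0.4  0.3] grip 31.7 tilt [-0.999 -0.041 -0.002]
need dx,dy,dz [ 93.7 -69.3 -82.9] norm 143.0 twist 0.008
[ 49  25  43  24 208] [560.4 -94.4] ang -116.8 tip-130 [592.4 -31.2] -52 59
[ 44  37  15  39 175] [515.7 -51. ] ang -163.5 tip-130 [591.3 -28.6] -45 51
[ 16  41  18  31 142] [513.8  11.6] ang 152.0 tip-130 [592.2 -30.1] -38 41
```

View pics/f.png

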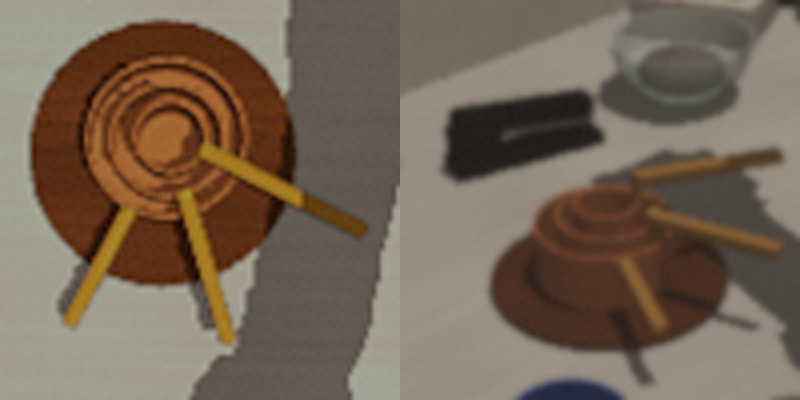

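The three pans stand nested, level and concentric (top crop about (165,138)). The handles fan at 152, -163.5 and -116.8 degrees, 44.5 and 46.7 apart, turned the same way round. The arm is clear, so I'll hand in.

```bash
python3 -c "
from rig import job
print(job.sign_off())"
```

```text
the job is handed in; nothing more can be done
None
```

The three pans are nested and the job is handed in; I signed off at about 22.7 s on the robot's clock. No verdict is reported, so the checks below are my own.

**What I did:** I lifted the medium pan by its handle and lowered it, held, onto the floor of the large pan. I released it only once the wrist force showed contact. I then did the same with the small pan into the medium one. The blue look-alike and the orange bowl were left alone.

**Last checks, from the top and side pictures:**
- **Handles:** they point at 152.0°, -163.5° and -116.8°, so the steps are 44.5° and 46.7°, both turned the same way round.
- **Centring:** the three axes agree within about 3 mm, and the large pan is within about 1–2 mm of where it started.
- **Seating:** in both views the pans look upright and seated. Contact came at the expected heights, with at most about 6 N on the wrist force reading.
- **Arm:** the gripper is open and well clear of everything.

**What disagreed:** the tool tilted 2–3° during the carries, and the arm overshot by up to about 30 mm. I corrected the overshoot before each lowering. The medium pan's rim also appeared about 2 pixels from where I predicted while it was held. None of this shows in the final picture.

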